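# Check that both incubator lids are caught

### The job

Make sure both incubator lids are really caught, finishing the left one before starting on the right: tug each shut lid up by its knob, firmly, until you feel the catch hold (its keeper tab is drawn up a few millimetres for a moment); if the lid gives instead, press it down until the catch sets and tug again. Be firm but do not wrench the keepers up or crush the gaskets, leave both lids shut and released, and do not disturb the cap, marker and bottle standing round the incubator.

Things in the scene. Friction and masses are not known exactly. Their poses are not given: they have to be found in the camera images.
- incubator: white bench incubator, fixed, 170 (x, depth) x 300 (y, width) x 78 mm high; origin centre of underside, front (-x) to the robot, +y its left as the robot sees it. Two grey lids side by side in its top, hinged at the rear. A hidden spring catch in front of each chamber may or may not have hold of its lid: this cannot be seen, the lid lies flush either way. Lids and knobs cannot undo a catch.
- knob_left (a point): centre of the left lid's black ball knob, 24 mm across, on a steel stem 10 mm thick with a foot 22 mm across; the lid's surface is 22 mm below this point. Lid shut: at x -0.035, y +0.073, z 0.104 in the incubator's frame, axes parallel to it. Free space all round the knob.
- edge_left (a point): middle of the front edge of the left lid, on its top (+y side), 132 mm before the hinge. It rests on a rubber gasket and can be pressed down beyond flush, 1 mm per 2 N. Between 6 and 12 N on the knob (it varies) the catch sets, and the released lid comes back up flush; 14 to 16 N sets any catch; above about 21 N (edge 10 mm down) the gasket is crushed.
- lid_left (a joint): angle of the left lid, rad: 0 flush, + front raised, - pressed into the gasket. Hinge along y at x 0.068, z 0.078 in the incubator's frame, 103 mm behind the knob. 0.25 kg, falls shut by its weight. Not caught, it follows a pull at the knob with 1 to 5 N all the way; caught, it rises about 1 mm, then pulls back about 3 N more per mm.
- keeper_left (a joint): rise (m) of the left lid's sprung keeper, a steel tab 24 x 10 mm in the black slot of the incubator's front (+y side): 0 at rest; a caught lid that is pulled up draws it up, 1 mm per 2.4 N beyond 3 N at the knob, at most 12 mm (10 to 15 N is a firm tug); stays 0 if the catch has no hold of the lid.
- knob_right (a point): centre of the right lid's black ball knob, 24 mm across, on a steel stem 10 mm thick with a foot 22 mm across; the lid's surface is 22 mm below this point. Lid shut: at x -0.035, y -0.073, z 0.104 in the incubator's frame, axes parallel to it. Free space all round the knob.
- edge_right (a point): middle of the front edge of the right lid, on its top (-y side), 132 mm before the hinge. It rests on a rubber gasket and can be pressed down beyond flush, 1 mm per 2 N. Between 6 and 12 N on the knob (it varies) the catch sets, and the released lid comes back up flush; 14 to 16 N sets any catch; above about 21 N (edge 10 mm down) the gasket is crushed.
- lid_right (a joint): angle of the right lid, rad: 0 flush, + front raised, - pressed into the gasket. Hinge along y at x 0.068, z 0.078 in the incubator's frame, 103 mm behind the knob. 0.25 kg, falls shut by its weight. Not caught, it follows a pull at the knob with 1 to 5 N all the way; caught, it rises about 1 mm, then pulls back about 3 N more per mm.
- keeper_right (a joint): rise (m) of the right lid's sprung keeper, a steel tab 24 x 10 mm in the black slot of the incubator's front (-y side): 0 at rest; a caught lid that is pulled up draws it up, 1 mm per 2.4 N beyond 3 N at the knob, at most 12 mm (10 to 15 N is a firm tug); stays 0 if the catch has no hold of the lid.
- lamp_cap: white glass snuffer cap, 33 mm across, 40 mm high, standing in front of the incubator's left part; bystander; origin at the centre of its underside
- marker: marker pen 102 mm long, 12 mm thick, lying in front of the incubator; bystander; origin at the centre of its underside
- dropper_0: small dropper bottle with a black top, 32 mm across, 90 mm high, standing to the right of the incubator; bystander; origin at the centre of its underside

How it is judged:
By the outcome, as a careful person would: the job done as asked, in the order asked, and still so for the second after the job is handed in, with the robot touching nothing.
It also fails if it takes over 70 s, if anything falls off the work surface, if the arm or the gripper's body presses on something with over 40 N, if the wrist force passes 120 N, or if a joint passes its speed limit or range.

### The arm

A 6-joint arm with a two-finger parallel gripper is mounted at the origin on a cart in front of the work surface, level with it; the furniture and walls round the work are solid. World frame = base frame: x ahead of the robot, y to its left, z up, the work surface at z = 0. Lengths are in m, angles in degrees, forces in N, time in s.
With the tool pointing down it reaches from about 0.325 to 0.925 m from the base axis. Payload 3.1 kg.
Tool frame: the origin (TCP) lies where the fingers leave the gripper's body, on its centre line; the fingertips stand 73 mm ahead of it and the grasp point (between the pads) lies 54 mm ahead of it; z points along the fingers, y is the direction in which the jaws open and shut (so a half turn about z gives the same grasp; the last joint's range is limited). The gripper opens to 85 mm and grips with 20 to 120 N. Pads are 22 mm wide; open, the fingers measure 114 mm over their backs; the gripper's body (76 mm by 85 mm) begins 54 mm behind the grasp point. The pads swing forward as they close: fully open they stand 13 mm farther back than shut.
Start: joints at [-81.028, 12.427, 92.441, -0, 75.132, -6.429], TCP at [0.166, -0.603, 0.304] pointing down, gripper open.
Joint ranges: [-157.48, 157.48], [-44.54, 120.13], [17.64, 146.25], [-64.5, 244.5], [7.68, 150.69], [-147.95, 147.95]. Speed limits (degrees/s): [159.86, 159.86, 180, 180, 180, 180].

### API

Orientations are given as a 3x3 rotation matrix whose columns are the frame's x, y, z axes.
In Python, from rig import get_state, grab_frame, camera_params, env gives the robot as it stands.
- The arm moves only by the tool play_rows, never from a script. Its argument "steps" is a list of rows, each a list of 3 entries, a list of its own where there are three numbers: the finger opening in mm, from 0 to 85.4, then the shift along the world's x, y, z in mm, then the turn, a rotation vector about the world's x, y, z in rad. In form: [[claw, [tx, ty, tz], [wx, wy, wz]], ...]. A call has 1 to 10 rows; each row shifts and turns the pose as measured when the row begins; what a row does not reach is not made up. A row lasts 1/12 s, in which the tool goes at most 41.7 mm and 7.16 degrees, less where a joint would pass 70% of its speed; a pose out of reach is approached as far as the arm can. A call with a gripper value outside its range is refused whole. The fingers move at their own pace and stop on an object; the grip force is fixed at half the most. Time passes only in rows, so rows that do not move let the fingers close. It gives the time, the measured TCP pose, the force and the opening at its end, in the units of the state.
- get_state(): the state, without advancing time (a new reading comes with each control period).
- grab_frame(name): name is "side" or "top"; returns (picture, depth): 384x512x3 uint8, red, green, blue; 384x512 float32, m along the optical axis (not along the pixel's ray), 0 where there is no reading.
- camera_params(name): a dict with "fov_y" (degrees; the focal length in pixels is half the picture's height over the tangent of half this angle, whatever the lens; pixels are square), "cx", "cy" (the principal point, pixels), "world_from_camera" (4x4, takes a point from camera to world coordinates). Camera axes: x right, y down, z forward; pixel columns grow to the right and rows downward; lengths in m; the calibration is good to about 2 mm. A picture is of the moment at which its call begins. camera_params takes no time and is no camera call.
- env.sign_off(): hands the job in, once; it reports no verdict.
The state is a dict: "t": time; "q": joint angles; "joint_velocities": joint speeds; "joint_efforts": joint torques, N m; "tcp_pos": TCP position; "ee_rot": TCP orientation; "wrist_force": force on the tool from outside, world axes, zero at the start; "moment": the same for the moment, N m; "width": opening from 0.0 (shut) to 1.0 (fully open).
Only numpy, scipy, OpenCV 4.12 (cv2) and the standard library are available. Lean on these libraries where they do the work, as an engineer would, in place of code of your own. Each camera call takes 0.05 s, during which the arm holds its last target.

## Working session

There is one attempt and no reset: what is moved stays moved. The work goes in short steps, Python scripts to look and compute and a tool call to move; the robot and the scene stay as the last step left them, time stands still between calls to the robot, and variables do not carry over. Pictures are saved under pics/ and viewed, and the job is handed in when it is done.

Besides the shell and the picture viewer there is one more tool, called after "Request:" as a command line: name --argument value ..., lists and objects as JSON in quotes. play_rows: Moves the arm, as the interface text tells. Its arguments: {"type":"object","properties":{"steps":{"type":"array","items":{"type":"array"}}},"required":["steps"]}

```bash
ls; mkdir -p pics; python3 - <<'E'
from rig import get_state, grab_frame, camera_params, env
import cv2,numpy as np
print(get_state())
for n in("side","top"):
    p,d=grab_frame(n); cv2.imwrite(f"pics/{n}0.png",p[:,:,::-1]); np.savez(f"{n}0.npz",p=p,d=d)
    print(n,camera_params(n))
E
```

```text
pics
{'t': 0.0, 'q': array([-8.10287249e+01,  1.24765282e+01,  9.25297529e+01, -1.13678997e-03,
        7.51322488e+01, -6.42762781e+00]), 'joint_velocities': array([ 0.0197017 , -0.01755191,  0.0440171 , -0.07609331,  0.02869209,
        0.03518766]), 'joint_efforts': array([ 1.05913117e-03, -3.96835077e+01, -3.03857911e+01, -1.84995165e-04,
        9.65465675e-03,  1.10630788e-05]), 'tcp_pos': array([ 0.16588592, -0.60190757,  0.30255894]), 'ee_rot': array([[ 9.64099181e-01,  2.65542112e-01, -3.95972053e-04],
       [ 2.65542288e-01, -9.64096263e-01,  2.38523307e-03],
       [ 2.51624649e-04, -2.40474857e-03, -9.99997077e-01]]), 'wrist_force': array([-0.18225088, -0.61637409,  0.09233477]), 'moment': array([ 0.00710507,  0.03508383, -0.00698106]), 'width': 0.9995353133472404}
side {'fov_y': 54.28989518054678, 'cx': 260.5438996269439, 'cy': 183.2163372027068, 'world_from_camera': array([[-0.98068431, -0.08715057,  0.17510869,  0.37117589],
       [-0.19541925,  0.39837505, -0.89616329,  0.76862525],
       [ 0.00834221, -0.91307289, -0.40771106,  0.42426292],
       [ 0.        ,  0.        ,  0.        ,  1.        ]])}
top {'fov_y': 44.22390037489187, 'cx': 257.10408081164564, 'cy': 186.72630649965555, 'world_from_camera': array([[-7.21174283e-02, -9.77202058e-01,  1.99687791e-01,
         3.25533581e-01],
       [-9.97389859e-01,  7.13678269e-02, -1.09591290e-02,
        -5.30831006e-04],
       [-3.54200027e-03, -1.99956922e-01, -9.79798287e-01,
         1.00949540e+00],
       [ 0.00000000e+00,  0.00000000e+00,  0.00000000e+00,
         1.00000000e+00]])}
```

View pics/side0.png

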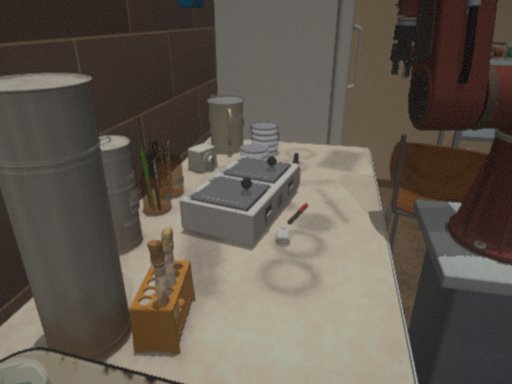

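View pics/top0.png

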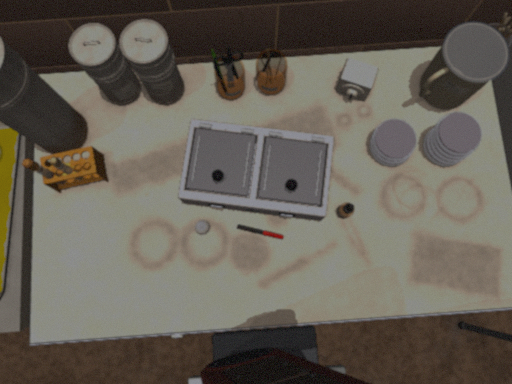

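The pictures show the knobs at about (218,176) and (291,185) in top, and at (246,183) and (271,161) in side. The cap is at (202,227), the marker at (260,231) and the dropper at (345,211). Next I measure them.

```bash
cat > h.py <<'E'
import numpy as np,cv2
from rig import get_state, grab_frame, camera_params
def ray(n,u,v):
    c=camera_params(n);f=192/np.tan(np.radians(c["fov_y"]/2));T=np.array(c["world_from_camera"])
    d=T[:3,:3]@np.array([(u-c["cx"])/f,(v-c["cy"])/f,1.]);return T[:3,3],d
def plane(n,u,v,z):
    o,d=ray(n,u,v);return o+d*(z-o[2])/d[2]
def tri(a,b):
    (o1,d1),(o2,d2)=a,b
    A=np.zeros((3,3));r=np.zeros(3)
    for o,d in(a,b):
        d=d/np.linalg.norm(d);P=np.eye(3)-np.outer(d,d);A+=P;r+=P@o
    x=np.linalg.solve(A,r)
    return x,[np.linalg.norm(np.cross(x-o,d/np.linalg.norm(d))) for o,d in(a,b)]
def blob(p,u,v,w=14,th=45):
    s=p[v-w:v+w+1,u-w:u+w+1].max(2);m=(s<th).astype(np.uint8)
    n,l,st,c=cv2.connectedComponentsWithStats(m)
    k=min(range(1,n),key=lambda i:np.hypot(*(c[i]-w))-0.02*st[i][4]);return c[k]+[u-w,v-w],st[k]
E
python3 - <<'E'
from h import *
t=np.load("top0.npz");s=np.load("side0.npz")
for nm,a,b in(("L",(218,176),(246,183)),("R",(291,185),(271,161))):
    for th in (40,60):
        ca,sa=blob(t["p"],*a,th=th);cb,sb=blob(s["p"],*b,th=th)
        print(nm,th,ca,sa,cb,sb,tri(ray("top",*ca),ray("side",*cb)),plane("top",*ca,.104))
p=t["p"]
cv2.imwrite("pics/tz.png",cv2.resize(p[110:250,165:365],None,fx=4,fy=4,interpolation=cv2.INTER_CUBIC)[:,:,::-1])
p=s["p"]
cv2.imwrite("pics/sz.png",cv2.resize(p[140:260,170:330],None,fx=5,fy=5,interpolation=cv2.INTER_CUBIC)[:,:,::-1])
E
```

```text
L 40 [217.30487805 175.26829268] [ 9  8 10 11 82] [248.5 185. ] [16 16  2  1  2] (array([0.53718121, 0.06576265, 0.09840125]), [np.float64(0.002787953018552634), np.float64(0.0027879530185527667)]) [0.53870829 0.06572095 0.104     ]
L 60 [217.46363636 175.4       ] [  8   8  12  12 110] [246.01162791 183.08139535] [ 9  9 11 11 86] (array([0.53939338, 0.06565153, 0.10169482]), [np.float64(0.0004228964719367156), np.float64(0.000422896471936971)]) [0.53842032 0.06542428 0.104     ]
R 40 [290.80487805 184.48780488] [ 9  9 11 10 82] [269.  161.5] [12 14  1  2  2] (array([ 0.5132937 , -0.07696002,  0.09927207]), [np.float64(0.002557614152720784), np.float64(0.0025576141527205217)]) [ 0.50973353 -0.07676104  0.104     ]
R 60 [290.84684685 184.61261261] [  8   8  12  12 111] [271.21818182 161.12727273] [10 10  9  9 55] (array([ 0.51023216, -0.07706132,  0.10102712]), [np.float64(0.00014688747757677048), np.float64(0.00014688747757662278)]) [ 0.50947894 -0.07682139  0.104     ]
```

View pics/tz.png

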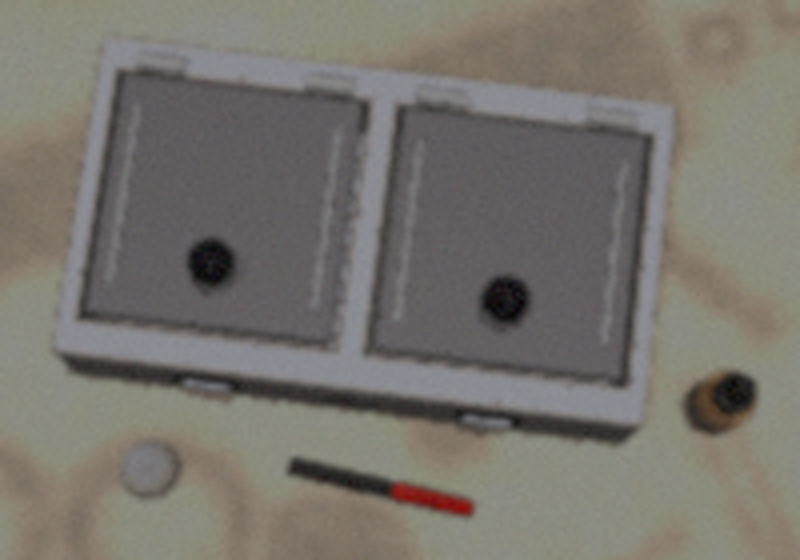

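View pics/sz.png

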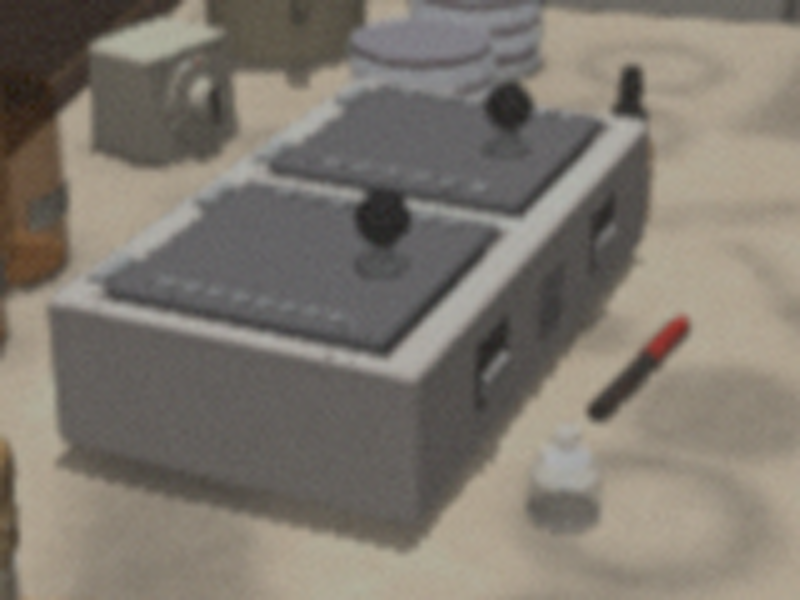

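Request:
play_rows --steps '[[85,[20,36,0],[0,0,-0.047]],[85,[20,36,0],[0,0,-0.047]],[85,[20,36,0],[0,0,-0.047]],[85,[20,36,0],[0,0,-0.047]],[85,[20,36,0],[0,0,-0.047]],[85,[20,36,0],[0,0,-0.047]],[85,[20,36,0],[0,0,-0.047]],[85,[20,36,0],[0,0,-0.047]],[85,[20,36,0],[0,0,-0.047]],[85,[20,36,0],[0,0,-0.047]]]'

```text
t: 0.93
tcp_pos: [0.3602, -0.2381, 0.2953]
ee_rot: [[0.971, -0.237, -0.002], [-0.237, -0.971, 0.009], [-0.004, -0.008, -1.0]]
wrist_force: [0.3, -0.4, -0.5]
width: 0.995
```

Request:
play_rows --steps '[[70,[20,34,-3],[0,0,0.005]],[70,[20,34,-3],[0,0,0.005]],[70,[20,34,-3],[0,0,0.005]],[70,[20,34,-3],[0,0,0.005]],[70,[20,34,-3],[0,0,0.005]],[70,[20,34,-3],[0,0,0.005]],[70,[20,34,-3],[0,0,0.005]],[70,[20,34,-3],[0,0,0.005]],[70,[10,20,-3],[0,0,0]],[70,[0,0,0],[0,0,0]]]'

```text
t: 1.77
tcp_pos: [0.5344, 0.0781, 0.2646]
ee_rot: [[0.982, -0.191, -0.002], [-0.191, -0.982, 0.01], [-0.004, -0.009, -1.0]]
wrist_force: [-0.3, -0.6, -0.1]
width: 0.82
```

Request:
play_rows --steps '[[70,[4,-12,-20],[-0.01,-0.002,-0.009]],[70,[0,0,-20],[0,0,0]],[70,[0,0,-20],[0,0,0]],[70,[0,0,0],[0,0,0]]]'

```text
t: 2.1
tcp_pos: [0.5384, 0.0671, 0.2029]
ee_rot: [[0.981, -0.194, 0.001], [-0.194, -0.981, -0.002], [0.001, 0.002, -1.0]]
wrist_force: [-0.7, -0.0, -0.9]
width: 0.819
```

```bash
python3 - <<'E'
from h import *
s=get_state();print(s["tcp_pos"],s["wrist_force"],s["ee_rot"][:,2])
for n in("side","top"):
    p,d=grab_frame(n)
    q=p[110:250,165:365] if n=="top" else p[100:220,170:330]
    cv2.imwrite(f"pics/{n}1.png",cv2.resize(q,None,fx=4,fy=4,interpolation=cv2.INTER_CUBIC)[:,:,::-1])
E
```

```text
[0.53837123 0.067142   0.20290536] [-0.74454037 -0.04437325 -0.94970375] [ 7.99389525e-04 -1.80792661e-03 -9.99998046e-01]
```

View pics/side1.png

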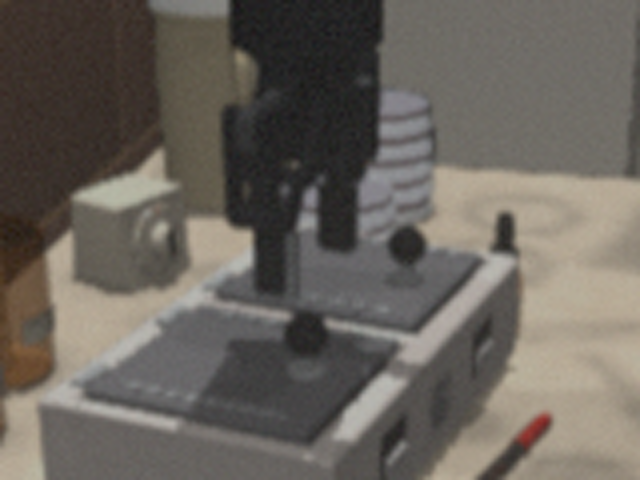

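View pics/top1.png

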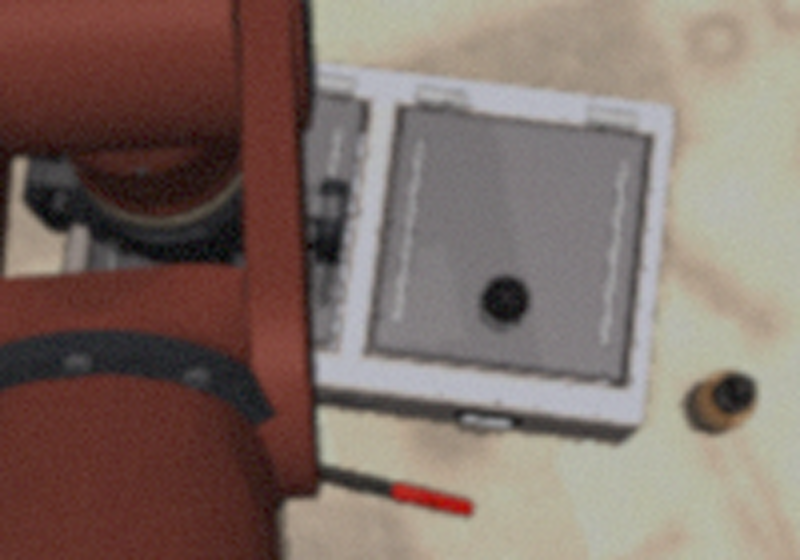

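The fingertips (mid at about crop (304,269)) stand straight above the left knob (306,335) in the side view. I'll go down over it.

Request:
play_rows --steps '[[70,[1,-2,-15],[0,0,0]],[70,[0,0,-15],[0,0,0]],[70,[0,0,-9],[0,0,0]],[70,[0,0,0],[0,0,0]]]'

```text
t: 2.53
tcp_pos: [0.5455, 0.0634, 0.1738]
ee_rot: [[0.98, -0.196, 0.019], [-0.196, -0.981, -0.002], [0.019, -0.002, -1.0]]
wrist_force: [0.2, 0.1, 0.3]
width: 0.817
```

```bash
python3 - <<'E'
from h import *
s=get_state();print(s["tcp_pos"],s["wrist_force"])
p,d=grab_frame("side")
cv2.imwrite("pics/side2.png",cv2.resize(p[120:220,170:330],None,fx=5,fy=5,interpolation=cv2.INTER_CUBIC)[:,:,::-1])
E
```

```text
[0.54550614 0.06336687 0.17384181] [0.16139284 0.08609954 0.32264444]
```

View pics/side2.png

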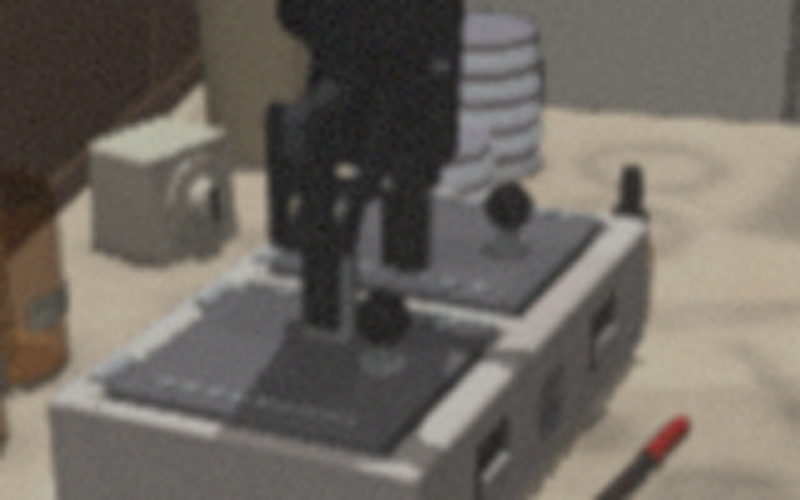

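Request:
play_rows --steps '[[70,[-6,2,0],[0.002,0.018,0]],[70,[0,0,0],[0,0,0]]]'

```text
t: 2.75
tcp_pos: [0.5409, 0.0652, 0.1772]
ee_rot: [[0.98, -0.197, 0.004], [-0.197, -0.98, -0.0], [0.004, -0.001, -1.0]]
wrist_force: [-0.9, 0.5, -0.4]
width: 0.819
```

Request:
play_rows --steps '[[70,[-1,0,-6],[0,0.002,0]],[70,[0,0,-5],[0,0,0]],[70,[0,0,-3],[0,0,0]],[70,[0,0,0],[0,0,0]],[70,[0,0,0],[0,0,0]]]'

```text
t: 3.17
tcp_pos: [0.5413, 0.0655, 0.1649]
ee_rot: [[0.981, -0.196, 0.007], [-0.196, -0.981, -0.0], [0.007, -0.001, -1.0]]
wrist_force: [-0.0, 0.6, -0.1]
width: 0.823
```

Request:
play_rows --steps '[[70,[-2,0,-3],[0,0.007,0]],[70,[0,0,-3],[0,0,0]],[70,[0,0,0],[0,0,0]],[70,[0,0,0],[0,0,0]]]'

```text
t: 3.5
tcp_pos: [0.5389, 0.0656, 0.158]
ee_rot: [[0.981, -0.196, -0.001], [-0.196, -0.981, -0.0], [-0.001, 0.0, -1.0]]
wrist_force: [0.3, 0.6, 0.5]
width: 0.824
```

```bash
python3 - <<'E'
from h import *
s=get_state();print(s["tcp_pos"],s["wrist_force"])
p,d=grab_frame("side")
cv2.imwrite("pics/side3.png",cv2.resize(p[120:220,170:330],None,fx=5,fy=5,interpolation=cv2.INTER_CUBIC)[:,:,::-1])
E
```

```text
[0.53891952 0.06559034 0.15795651] [0.27608769 0.62038398 0.49930456]
```

View pics/side3.png

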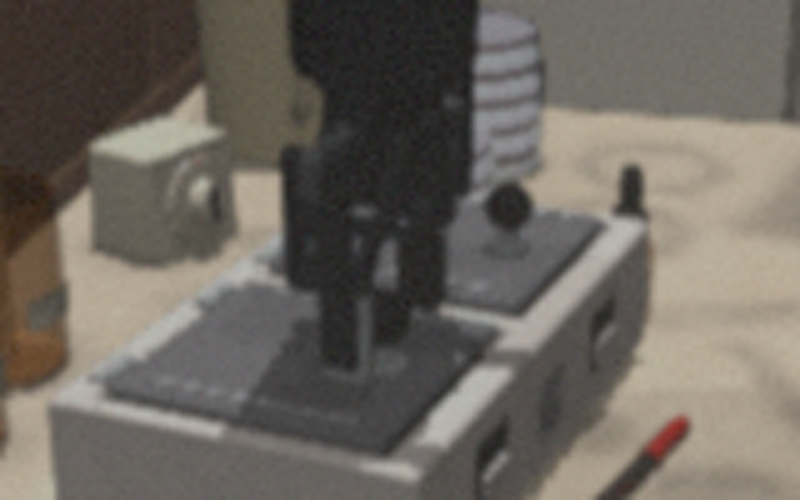

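Request:
play_rows --steps '[[40,[0,0,2],[0,0,0]],[40,[0,0,0],[0,0,0]],[30,[0,0,0],[0,0,0]],[30,[0,0,0],[0,0,0]]]'

```text
t: 3.88
tcp_pos: [0.5391, 0.0656, 0.1604]
ee_rot: [[0.981, -0.196, -0.001], [-0.196, -0.981, -0.0], [-0.001, 0.0, -1.0]]
wrist_force: [-0.8, 0.3, -0.6]
width: 0.355
```

Request:
play_rows --steps '[[0,[0,0,0],[0,0,0]],[0,[0,0,0],[0,0,0]],[0,[0,0,0],[0,0,0]],[0,[0,0,0],[0,0,0]]]'

```text
t: 4.22
tcp_pos: [0.5395, 0.0678, 0.161]
ee_rot: [[0.98, -0.198, 0.001], [-0.198, -0.98, 0.005], [-0.0, -0.005, -1.0]]
wrist_force: [-0.6, 0.2, -0.5]
width: 0.242
```

```bash
python3 - <<'E'
from h import *
p,d=grab_frame("side")
s=get_state();print(s["tcp_pos"],s["wrist_force"],s["width"])
cv2.imwrite("pics/side4.png",cv2.resize(p[140:210,205:300],None,fx=8,fy=8,interpolation=cv2.INTER_CUBIC)[:,:,::-1])
E
```

```text
[0.53951978 0.06779795 0.16104232] [ 0.39572379 -0.57968917 -0.20300073] 0.2447671824531207
```

View pics/side4.png

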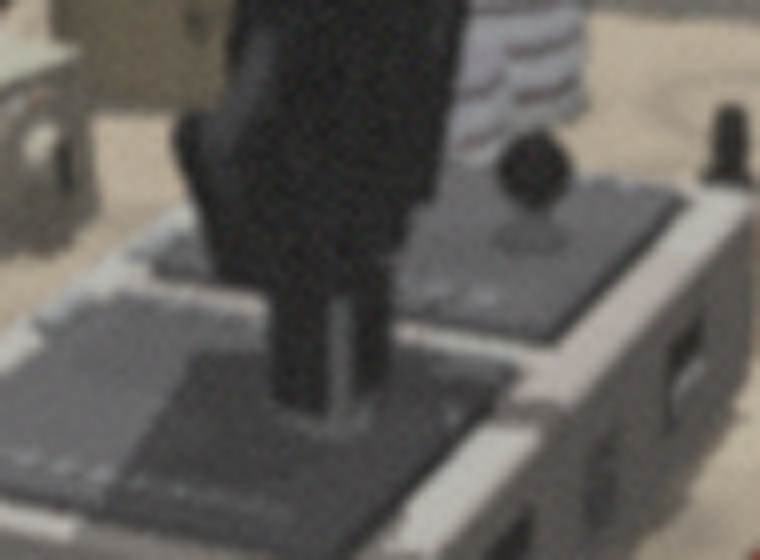

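Request:
play_rows --steps '[[0,[0.3,0,1.5],[0,0,0]],[0,[0,0,0],[0,0,0]]]'

```text
t: 4.43
tcp_pos: [0.5397, 0.0677, 0.1619]
ee_rot: [[0.98, -0.198, 0.001], [-0.198, -0.98, 0.006], [-0.0, -0.006, -1.0]]
wrist_force: [1.3, 1.8, -1.8]
width: 0.245
```

```bash
python3 -c "
from rig import get_state;s=get_state();print(s['tcp_pos'],s['wrist_force'],s['moment'],s['width'])"
```

```text
[0.53969643 0.06772515 0.16189424] [ 1.30064025  1.80391036 -1.81596588] [ 0.05692018 -0.17904088 -0.00875346] 0.24463626788981838
```

Request:
play_rows --steps '[[0,[0.3,0,2],[0,0,0]],[0,[0,0,0],[0,0,0]]]'

```text
t: 4.6
tcp_pos: [0.5399, 0.0677, 0.1627]
ee_rot: [[0.98, -0.198, 0.001], [-0.198, -0.98, 0.006], [-0.0, -0.006, -1.0]]
wrist_force: [2.8, 0.9, -5.0]
width: 0.247
```

Request:
play_rows --steps '[[0,[0.3,0,2],[0,0,0]],[0,[0,0,0],[0,0,0]]]'

```text
t: 4.77
tcp_pos: [0.54, 0.0677, 0.1633]
ee_rot: [[0.98, -0.198, 0.001], [-0.198, -0.98, 0.006], [-0.0, -0.006, -1.0]]
wrist_force: [2.8, 0.6, -6.4]
width: 0.242
```

Request:
play_rows --steps '[[0,[0.3,0,2.5],[0,0,0]],[0,[0.3,0,2.5],[0,0,0]]]'

```text
t: 4.93
tcp_pos: [0.5406, 0.0675, 0.1658]
ee_rot: [[0.98, -0.198, 0.002], [-0.198, -0.98, 0.006], [0.001, -0.006, -1.0]]
wrist_force: [7.9, 0.9, -18.4]
width: 0.244
```

Request:
play_rows --steps '[[0,[0,0,2],[0,0,0]],[0,[0,0,2],[0,0,0]]]'

```text
t: 5.1
tcp_pos: [0.5405, 0.0675, 0.166]
ee_rot: [[0.98, -0.199, 0.004], [-0.199, -0.98, 0.006], [0.003, -0.007, -1.0]]
wrist_force: [8.5, 1.3, -19.4]
width: 0.239
```

Caught: the lid holds, with the force climbing to about 19 N. I let the tension off.

Request:
play_rows --steps '[[0,[0,0,-1],[0,0,0]],[0,[0,0,-1],[0,0,0]]]'

```text
t: 5.27
tcp_pos: [0.5396, 0.0676, 0.1621]
ee_rot: [[0.98, -0.199, 0.002], [-0.199, -0.98, 0.007], [0.001, -0.007, -1.0]]
wrist_force: [2.6, 2.2, -3.3]
width: 0.243
```

```bash
python3 - <<'E'
from h import *
p,d=grab_frame("side")
s=get_state();print(s["tcp_pos"],s["wrist_force"],s["width"])
cv2.imwrite("pics/side5.png",cv2.resize(p[140:240,205:315],None,fx=6,fy=6,interpolation=cv2.INTER_CUBIC)[:,:,::-1])
E
```

```text
[0.53965509 0.06765403 0.16218215] [ 1.81783417  0.92391172 -4.36317591] 0.2419564130276933
```

View pics/side5.png

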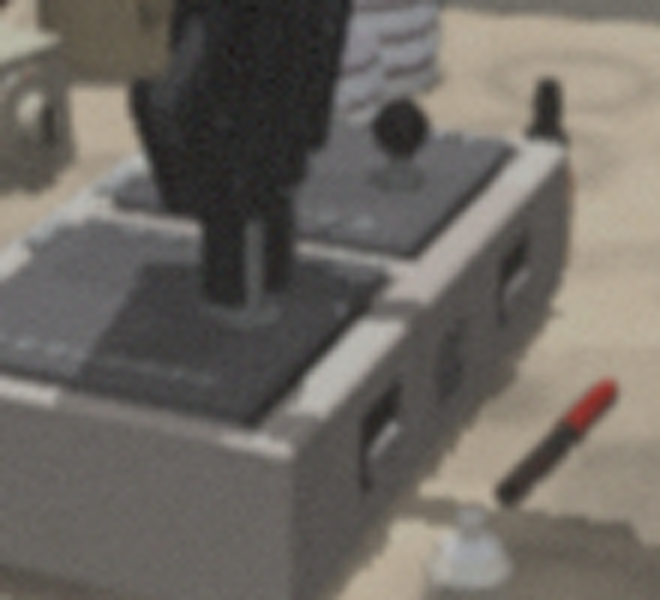

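Request:
play_rows --steps '[[0,[0,0,-0.6],[0,0,0]],[0,[0,0,0],[0,0,0]]]'

```text
t: 5.48
tcp_pos: [0.5397, 0.0677, 0.1624]
ee_rot: [[0.98, -0.199, 0.002], [-0.199, -0.98, 0.007], [0.0, -0.007, -1.0]]
wrist_force: [2.4, 0.5, -5.6]
width: 0.247
```

Request:
play_rows --steps '[[0,[-0.2,0,-1.5],[0,0,0]],[0,[-0.2,0,-0.8],[0,0,0]]]'

```text
t: 5.65
tcp_pos: [0.5395, 0.0677, 0.1614]
ee_rot: [[0.98, -0.199, 0.002], [-0.199, -0.98, 0.007], [0.0, -0.007, -1.0]]
wrist_force: [0.6, 0.5, -2.4]
width: 0.242
```

Down to about 2 N (the lid's weight); release.

Request:
play_rows --steps '[[0,[0,0,-0.5],[0,0,0]],[45,[0,0,0],[0,0,0]],[60,[0,0,0],[0,0,0]],[70,[0,0,0],[0,0,0]],[70,[0,0,0],[0,0,0]]]'

```text
t: 6.07
tcp_pos: [0.5404, 0.0673, 0.1638]
ee_rot: [[0.98, -0.199, 0.004], [-0.199, -0.98, 0.005], [0.003, -0.006, -1.0]]
wrist_force: [0.9, 0.3, -0.6]
width: 0.796
```

Request:
play_rows --steps '[[70,[0,0,20],[0,0,0]],[70,[0,0,20],[0,0,0]],[70,[0,0,15],[0,0,0]],[70,[-7,-36,2],[-0.003,0,0]],[70,[-7,-36,0],[0,0,0]],[70,[-7,-36,0],[0,0,0]],[70,[-4,-18,0],[0,0,0]],[70,[0,0,0],[0,0,0]],[70,[0,0,0],[0,0,0]]]'

```text
t: 6.82
tcp_pos: [0.5154, -0.0627, 0.2271]
ee_rot: [[0.981, -0.194, 0.009], [-0.194, -0.981, -0.0], [0.009, -0.002, -1.0]]
wrist_force: [0.2, 1.0, -0.0]
width: 0.824
```

Request:
play_rows --steps '[[70,[-5,-14,0],[0,0.009,0]],[70,[0,0,0],[0,0,0]],[70,[0,0,0],[0,0,0]]]'

```text
t: 7.07
tcp_pos: [0.5109, -0.075, 0.2275]
ee_rot: [[0.981, -0.194, 0.001], [-0.194, -0.981, 0.001], [0.001, -0.002, -1.0]]
wrist_force: [-0.3, 0.1, 0.1]
width: 0.818
```

```bash
python3 - <<'E'
from h import *
p,d=grab_frame("side")
s=get_state();print(s["tcp_pos"],s["wrist_force"],s["ee_rot"][:,2])
c,st=blob(p,246,183,th=60);print(c,st)
cv2.imwrite("pics/side6.png",cv2.resize(p[110:230,190:320],None,fx=5,fy=5,interpolation=cv2.INTER_CUBIC)[:,:,::-1])
E
```

```text
[ 0.51087524 -0.07490804  0.22742835] [-0.18369496 -0.28680237 -0.448495  ] [ 8.69803297e-04  1.16552224e-03 -9.99998942e-01]
[246.16091954 183.03448276] [ 9  9 11 11 87]
```

View pics/side6.png

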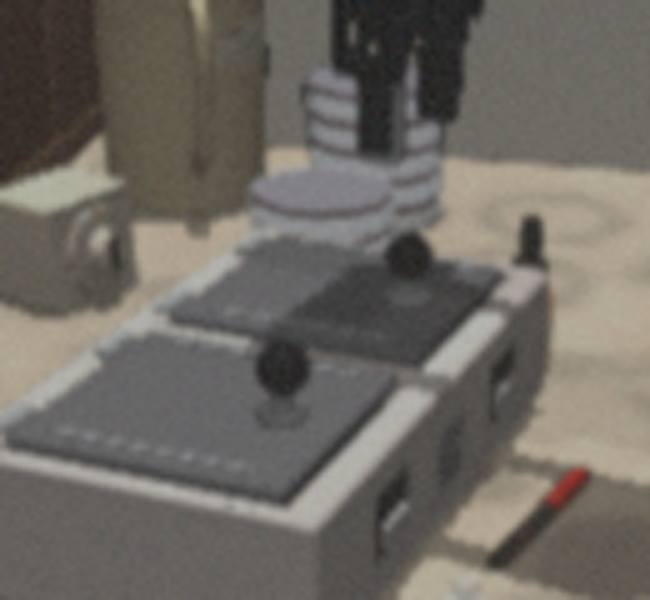

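The left lid is back flush: its knob is at (246.2,183.0), unchanged. The open fingers stand straight above the right knob. I'll go down.

Request:
play_rows --steps '[[70,[-1,-1,-12],[0,0,0]],[70,[-1,0,-12],[0,0,0]],[70,[-1,0,-12],[0,0,0]],[70,[-1,0,-10],[0,0,0]],[70,[0,0,0],[0,0,0]],[70,[0,0,0],[0,0,0]]]'

```text
t: 7.62
tcp_pos: [0.507, -0.0705, 0.1765]
ee_rot: [[0.982, -0.187, 0.001], [-0.187, -0.982, 0.003], [0.0, -0.003, -1.0]]
wrist_force: [-0.6, -0.3, -0.1]
width: 0.823
```

Request:
play_rows --steps '[[70,[3,-6,0],[-0.003,0,-0.01]],[70,[0,0,0],[0,0,0]],[70,[0,0,-5],[0,0,0]],[70,[0,0,-4],[0,0,0]],[70,[0,0,0],[0,0,0]]]'

```text
t: 8.03
tcp_pos: [0.5117, -0.077, 0.168]
ee_rot: [[0.98, -0.197, 0.004], [-0.197, -0.98, -0.001], [0.004, 0.0, -1.0]]
wrist_force: [-0.3, -0.0, -0.7]
width: 0.82
```

Request:
play_rows --steps '[[70,[-2,0,-4],[0,0.004,0]],[70,[0,0,-3],[0,0,0]],[70,[0,0,0],[0,0,0]],[70,[0,0,0],[0,0,0]]]'

```text
t: 8.37
tcp_pos: [0.5097, -0.0773, 0.1605]
ee_rot: [[0.98, -0.198, -0.0], [-0.198, -0.98, -0.001], [0.0, 0.001, -1.0]]
wrist_force: [-0.0, 0.8, -0.3]
width: 0.819
```

Request:
play_rows --steps '[[40,[0,0,0],[0,0,0]],[30,[0,0,0],[0,0,0]],[30,[0,0,0],[0,0,0]],[0,[0,0,0],[0,0,0]],[0,[0,0,0],[0,0,0]],[0,[0,0,0],[0,0,0]],[0,[0,0,0],[0,0,0]]]'

```text
t: 8.95
tcp_pos: [0.5101, -0.0752, 0.1612]
ee_rot: [[0.98, -0.2, 0.001], [-0.2, -0.98, 0.004], [0.0, -0.004, -1.0]]
wrist_force: [-0.2, 0.4, -0.8]
width: 0.242
```

Request:
play_rows --steps '[[0,[0.3,0,2],[0,0,0]],[0,[0.3,0,2],[0,0,0]]]'

```text
t: 9.12
tcp_pos: [0.5108, -0.0753, 0.1645]
ee_rot: [[0.98, -0.2, 0.002], [-0.2, -0.98, 0.004], [0.001, -0.004, -1.0]]
wrist_force: [2.4, -0.3, -3.6]
width: 0.241
```

Request:
play_rows --steps '[[0,[0.3,0,2],[0,0,0]]]'

```text
t: 9.2
tcp_pos: [0.5113, -0.0754, 0.1663]
ee_rot: [[0.98, -0.2, 0.003], [-0.2, -0.98, 0.004], [0.002, -0.004, -1.0]]
wrist_force: [3.7, -0.1, -4.4]
width: 0.243
```

Request:
play_rows --steps '[[0,[0.5,0,2],[0,0,0]],[0,[0.5,0,2],[0,0,0]]]'

```text
t: 9.37
tcp_pos: [0.5124, -0.0756, 0.1699]
ee_rot: [[0.98, -0.2, 0.003], [-0.2, -0.98, 0.003], [0.003, -0.004, -1.0]]
wrist_force: [3.5, -0.0, -5.5]
width: 0.246
```

The right lid gives: 9 mm up at only about 5 N, so it isn't caught. I lower it and press.

Request:
play_rows --steps '[[0,[-0.5,0,-2],[0,0,0]],[0,[-0.5,0,-2],[0,0,0]],[0,[-0.5,0,-2],[0,0,0]],[0,[-0.3,0,-2],[0,0,0]]]'

```text
t: 9.7
tcp_pos: [0.5102, -0.0752, 0.1618]
ee_rot: [[0.98, -0.2, 0.002], [-0.2, -0.98, 0.004], [0.001, -0.005, -1.0]]
wrist_force: [0.5, 0.5, -2.3]
width: 0.24
```

Request:
play_rows --steps '[[0,[-0.3,0,-1.5],[0,0,0]],[0,[-0.3,0,-1.5],[0,0,0]]]'

```text
t: 9.87
tcp_pos: [0.5097, -0.0751, 0.1596]
ee_rot: [[0.98, -0.2, 0.002], [-0.2, -0.98, 0.005], [0.001, -0.005, -1.0]]
wrist_force: [-1.4, 0.2, 6.5]
width: 0.24
```

Request:
play_rows --steps '[[0,[-0.2,0,-1.5],[0,0,0]]]'

```text
t: 9.95
tcp_pos: [0.5096, -0.0751, 0.1591]
ee_rot: [[0.98, -0.2, 0.001], [-0.2, -0.98, 0.005], [0.0, -0.005, -1.0]]
wrist_force: [-2.9, 1.3, 8.3]
width: 0.246
```

Request:
play_rows --steps '[[0,[-0.2,0,-1.7],[0,0,0]]]'

```text
t: 10.03
tcp_pos: [0.5096, -0.0751, 0.1588]
ee_rot: [[0.98, -0.2, 0.001], [-0.2, -0.98, 0.005], [-0.0, -0.005, -1.0]]
wrist_force: [-3.3, 2.4, 9.0]
width: 0.243
```

Request:
play_rows --steps '[[0,[-0.2,0,-2.2],[0,0,0]]]'

```text
t: 10.12
tcp_pos: [0.5095, -0.0751, 0.1583]
ee_rot: [[0.98, -0.199, -0.0], [-0.199, -0.98, 0.005], [-0.001, -0.005, -1.0]]
wrist_force: [-5.6, 2.6, 12.5]
width: 0.243
```

Request:
play_rows --steps '[[0,[-0.6,0,-2.5],[0,0,0]]]'

```text
t: 10.2
tcp_pos: [0.5094, -0.0751, 0.158]
ee_rot: [[0.98, -0.199, -0.0], [-0.199, -0.98, 0.005], [-0.001, -0.005, -1.0]]
wrist_force: [-4.1, 2.2, 13.0]
width: 0.242
```

Request:
play_rows --steps '[[0,[-0.6,0,-3],[0,0,0]]]'

```text
t: 10.28
tcp_pos: [0.5093, -0.0751, 0.1574]
ee_rot: [[0.98, -0.199, -0.0], [-0.199, -0.98, 0.005], [-0.001, -0.005, -1.0]]
wrist_force: [-4.2, 2.9, 13.8]
width: 0.243
```

Request:
play_rows --steps '[[0,[-0.6,0,-3.3],[0,0,0]]]'

```text
t: 10.37
tcp_pos: [0.5092, -0.0751, 0.1568]
ee_rot: [[0.98, -0.199, -0.001], [-0.199, -0.98, 0.006], [-0.002, -0.005, -1.0]]
wrist_force: [-6.1, 2.1, 17.1]
width: 0.24
```

Pressed to about 17 N with the knob about 4.5 mm down, short of crushing. Now I ease up and tug again.

Request:
play_rows --steps '[[0,[0.3,0,1.5],[0,0,0]],[0,[0.3,0,1.5],[0,0,0]]]'

```text
t: 10.53
tcp_pos: [0.5104, -0.0753, 0.1624]
ee_rot: [[0.98, -0.199, 0.0], [-0.199, -0.98, 0.005], [-0.001, -0.005, -1.0]]
wrist_force: [0.7, 0.2, -4.3]
width: 0.247
```

Request:
play_rows --steps '[[0,[0.3,0,1.5],[0,0,0]]]'

```text
t: 10.62
tcp_pos: [0.5107, -0.0753, 0.1636]
ee_rot: [[0.98, -0.199, 0.001], [-0.199, -0.98, 0.005], [-0.0, -0.005, -1.0]]
wrist_force: [3.6, -2.0, -9.6]
width: 0.243
```

Request:
play_rows --steps '[[0,[0.3,0,1.5],[0,0,0]]]'

```text
t: 10.7
tcp_pos: [0.5107, -0.0753, 0.164]
ee_rot: [[0.98, -0.199, 0.001], [-0.199, -0.98, 0.005], [0.0, -0.005, -1.0]]
wrist_force: [4.7, -0.9, -11.0]
width: 0.241
```

Request:
play_rows --steps '[[0,[0.3,0,2.2],[0,0,0]]]'

```text
t: 10.78
tcp_pos: [0.5108, -0.0753, 0.1647]
ee_rot: [[0.98, -0.199, 0.002], [-0.199, -0.98, 0.005], [0.001, -0.005, -1.0]]
wrist_force: [5.9, 0.1, -13.3]
width: 0.242
```

Request:
play_rows --steps '[[0,[0.2,0,2],[0,0,0]]]'

```text
t: 10.87
tcp_pos: [0.5109, -0.0753, 0.1649]
ee_rot: [[0.98, -0.199, 0.002], [-0.199, -0.98, 0.004], [0.001, -0.005, -1.0]]
wrist_force: [6.7, -1.0, -14.2]
width: 0.242
```

```bash
python3 - <<'E'
from h import *
p,d=grab_frame("side")
s=get_state();print(s["tcp_pos"],s["wrist_force"])
a=np.load("side0.npz")["p"]
f=lambda q:cv2.resize(q[160:225,250:310],None,fx=6,fy=6,interpolation=cv2.INTER_CUBIC)[:,:,::-1]
cv2.imwrite("pics/side7.png",np.hstack([f(a),f(p)]))
E
```

```text
[ 0.51087492 -0.07534366  0.1648865 ] [  5.18658705  -1.08295802 -12.77016001]
```

View pics/side7.png

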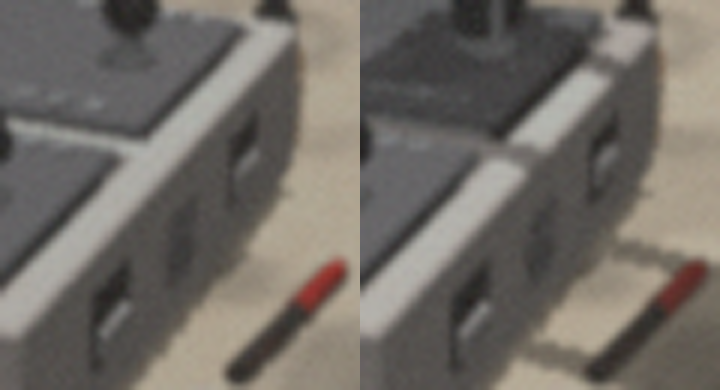

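The right keeper tab is visibly higher: crop row about 150, against about 163 before. The catch holds at about 14 N. I lower and release.

Request:
play_rows --steps '[[0,[-0.3,0,-1],[0,0,0]],[0,[-0.2,0,-1],[0,0,0]]]'

```text
t: 11.08
tcp_pos: [0.5101, -0.0752, 0.1613]
ee_rot: [[0.98, -0.2, 0.001], [-0.2, -0.98, 0.005], [0.0, -0.005, -1.0]]
wrist_force: [1.2, 0.7, -1.3]
width: 0.244
```

Request:
play_rows --steps '[[45,[0,0,0],[0,0,0]],[60,[0,0,0],[0,0,0]],[70,[0,0,0],[0,0,0]],[70,[0,0,0],[0,0,0]],[70,[0,0,20],[0,0,0]],[70,[0,0,25],[0,0,0]],[70,[0,0,25],[0,0,0]],[70,[0,0,25],[0,0,0]],[70,[0,0,25],[0,0,0]],[70,[0,0,0],[0,0,0]]]'

```text
t: 11.92
tcp_pos: [0.5071, -0.0751, 0.2886]
ee_rot: [[0.98, -0.199, -0.006], [-0.199, -0.98, 0.005], [-0.007, -0.004, -1.0]]
wrist_force: [0.8, -0.2, 1.4]
width: 0.821
```

Request:
play_rows --steps '[[70,[-10,-30,10],[0,0,0]],[70,[-15,-35,5],[0,0,0]],[70,[-20,-35,0],[0,0,0]],[70,[-20,-35,0],[0,0,0]],[70,[-20,-35,0],[0,0,0]],[70,[-20,-35,0],[0,0,0]],[70,[0,0,0],[0,0,0]],[70,[0,0,0],[0,0,0]]]'

```text
t: 12.58
tcp_pos: [0.3973, -0.2873, 0.3084]
ee_rot: [[0.981, -0.194, 0.003], [-0.194, -0.981, -0.001], [0.003, -0.0, -1.0]]
wrist_force: [0.9, 0.3, -0.9]
width: 0.819
```

```bash
python3 - <<'E'
from h import *
z={}
for n in("side","top"):
    p,d=grab_frame(n); z[n]=p
    a=np.load(n+"0.npz")["p"]
    f=(lambda q:cv2.resize(q[110:250,165:365],None,fx=2,fy=2)[:,:,::-1]) if n=="top" else (lambda q:cv2.resize(q[140:260,170:330],None,fx=2.5,fy=2.5)[:,:,::-1])
    cv2.imwrite(f"pics/{n}9.png",np.vstack([f(a),f(p)]))
    for u,v in ([(218,176),(291,185)] if n=="top" else [(246,183),(271,161)]):print(n,blob(a,u,v,th=60)[0],blob(p,u,v,th=60)[0])
E
```

```text
side [246.01162791 183.08139535] [246.07058824 183.09411765]
side [271.21818182 161.12727273] [271.21818182 160.98181818]
top [217.46363636 175.4       ] [217.17592593 175.43518519]
top [290.84684685 184.61261261] [290.97222222 184.66666667]
```

View pics/side9.png

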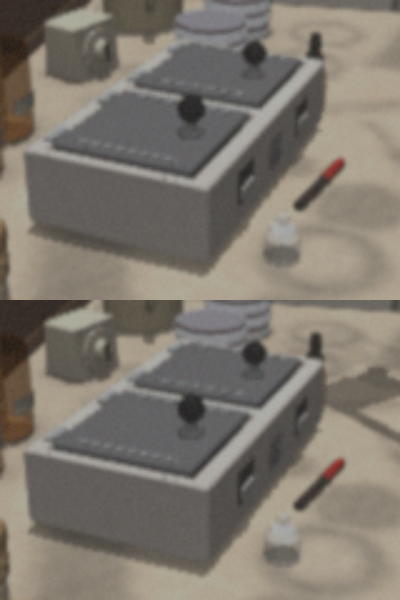

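View pics/top9.png

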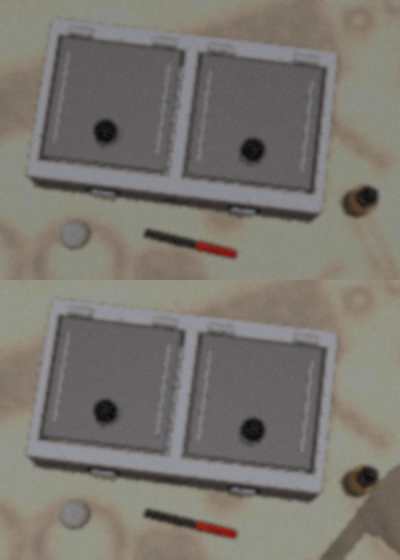

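Both knobs are back within 0.3 px of where they started, so the lids are flush. The cap, marker and bottle have not moved. I hand it in.

```bash
python3 -c "
from rig import env;print(env.sign_off())"
```

```text
the job is handed in; nothing more can be done
None
```

Both incubator lids are caught, shut and released, left one first, and the job is handed in at about 12.7 s.

- **Left lid:** it was already caught. The knob rose about 5 mm while the force climbed to 19.4 N. That is above the 10–15 N firm range, because one pull of two rows jumped from 6 to 18 N. By the given spring rate that draws the keeper about 7 mm, short of its 12 mm limit. I took no picture at the peak, so the force reading is the only evidence that this catch held.
- **Right lid:** on the first tug it gave, rising about 9 mm at only about 5 N. I pressed it to about 17 N at the wrist, slightly over the 14–16 N that sets any catch but below the 21 N crush point. I tugged again and it held at about 14 N, and the side picture showed its keeper tab drawn up.

In the last pictures both knobs are within 0.3 pixel of where they started, so both lids are flush. By eye, the cap, marker and bottle stand where they did. The gripper is open and clear of everything.

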